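# Hang the catch cup and hold the dispenser lever half open

### The arm

A 6-joint arm with a two-finger parallel gripper is mounted at the origin on a cart in front of the work surface, level with it; the furniture and walls round the work are solid. World frame = base frame: x ahead of the robot, y to its left, z up, the work surface at z = 0. Lengths are in m, angles in rad, forces in N, time in s.
With the tool pointing down it reaches from about 0.225 to 0.875 m from the base axis. Payload 3.4 kg.
Tool frame: the origin (TCP) lies at the very end of the fingers, on their centre line; the grasp point (between the pads) lies 19 mm behind it; z points along the fingers, y is the line along which they close (so a half turn about z gives the same grasp; the last joint's range is limited). The gripper opens to 85 mm and grips with 20 to 120 N. Pads are 22 mm wide; open, the fingers measure 114 mm over their backs; the gripper's body (76 mm by 85 mm) begins 54 mm behind the grasp point. The pads swing forward as they close: fully open they stand 13 mm farther back than shut.
Start: joints at [1.009, 0.276, 1.505, -0, 1.361, -0.121], TCP at [0.245, 0.52, 0.231] pointing down, gripper open.
Joint ranges: [-2.89, 2.89], [-0.75, 2.08], [0.22, 2.7], [-1.18, 4.32], [0.11, 2.71], [-2.7, 2.7]. Speed limits (rad/s): [2.57, 2.57, 3.14, 3.14, 3.14, 3.14].

### API

Orientations are given as a unit quaternion [w, x, y, z].
In Python, from rig import manip, eyes gives the robot as it stands.
- The arm moves only by the tool servo_tool, never from a script. Its argument "series" is text: rows parted by semicolons, each of 7 numbers parted by spaces: the shift along the tool's x, y, z in m, then the turn, a rotation vector about the tool's x, y, z in degrees, then the closure, from 0 (fully open) to 1 (shut). In form: dx dy dz ax ay az fingers; .... A call has 1 to 5 rows; each row is the pose to reach, as a shift and turn from the pose commanded when the call began, along the tool's axes at that moment; what a row does not reach only later rows make up. A row lasts 1/10 s, in which the tool goes at most 50 mm and 8.59 degrees, less where a joint would pass 70% of its speed; a pose out of reach is approached as far as the arm can. A call with a gripper value outside its range is refused whole. The fingers move at their own pace and stop on an object; "squeeze" is the grip in N (left out, the last holds). Time passes only in rows, so rows that repeat a pose let the fingers close. It gives the time, the measured TCP pose, the force, the opening and the grip force at its end, in the units of the state.
- manip.get_state(): the state, without advancing time (a new reading comes with each control period).
- eyes.get_image(name): name is "side" or "top" or "wrist"; returns the picture (400x640x3 uint8, red, green, blue); there is no depth.
- eyes.camera_info(name): a dict with "fx", "fy", "cx", "cy" (pixels), "dist" ([k1, k2, p1, p2, k3] as OpenCV has them; the pictures are not rectified), "eye" and "orientation" of the camera in the world. Camera axes: x right, y down, z forward; pixel columns grow to the right and rows downward; lengths in m; the calibration is good to about 2 mm. A picture is of the moment at which its call begins: read the wrist's pose just before it. camera_info takes no time and is no camera call; for the wrist camera it gives the pose at the moment of the call.
- manip.sign_off(): hands the job in; it is judged then, once.
The state is a dict: "clock": time; "qpos": joint angles; "qd": joint speeds; "effort": joint torques, N m; "position": TCP position; "ee_rot": TCP orientation; "contact_force": force on the tool from outside, world axes, zero at the start; "moment": the same for the moment, N m; "width": finger opening in m; "gripper_force": force on a finger pad.
Only numpy, scipy, OpenCV 4.12 (cv2) and the standard library are available. Lean on these libraries where they do the work, as an engineer would, in place of code of your own. Each camera call takes 0.05 s, during which the arm holds its last target. There are 200 camera calls.

### The job

Hang the steel catch cup by its hook over the bar below the bean dispenser's spout, roughly centred under the spout, and let go of it. Then press the dispenser's spring lever down to about half of its travel and finish while still holding it there; the lever is not to be worked before the cup hangs and never pushed all the way to its stop. Leave the espresso cup, coffee jar and tea box where they stand.

Things in the scene. Friction and masses are not known exactly. Their poses are not given: they have to be found in the camera images.
- catch_cup: loose open steel cup 60 (x) x 70 (y) x 55 mm, 0.16 kg. Origin: centre of the cup's underside, z up. Black straight handle in front, x=-30 to -130 mm, 14 mm wide, 18 mm high, centred at z=42. Hook behind: strip 40 mm wide, up from the rear wall (x=30) to z=73, back, then down to z=46; open gap between wall and lip x=30 to 57 mm. Centre of mass about 15 mm in front (-x) of the origin
- hook (a point): point on the catch cup: middle of the hook's underside (cup frame x=48, y=0, z=70 mm), which rests on the bar when hung; axes as the cup's
- handle_grip (a point): point on the axis of the cup's handle to grasp it by from above (cup frame x=-85, y=0, z=42 mm), pinching across the cup's y; axes as the cup's
- dispenser: fixed bean dispenser: base plate 190 x 200 mm, column, clear hopper with black lid, 310 mm high. Origin on the worktop 40 mm behind the bar's middle; front is -x (faces the robot). Nothing above the bar lies in front of x=-56 mm but the spout block (to x=-85, |y|<22, underside z=186). A lower rest bar, 12 mm thick (x=-47, z=65), carries the hung cup's rear wall: it leans nose slightly down
- bar_top (a point): middle of the top of the hanging bar (steel, 8 mm thick, 136 mm long along y between two side brackets), height 125 mm; the spout is 26 mm in front of it, 60 mm free above, 55 mm behind. Axes as the dispenser's. The cup hangs when hook lies here and the cup's axes are parallel to the dispenser's (handle toward the robot)
- paddle_top (a point): centre of the upper face of the lever's black press pad (40 x 36 mm, 12 mm thick), to be pressed from above; turns with the lever. At rest level, 208 mm above the worktop, dispenser frame x=-135, y=-120 mm, 115 mm from the lever's pivot
- lever (a joint): angle of the spring lever on the dispenser's right (-y) side, rad: 0 at rest (arm level, pointing to dispenser -x), grows as the pad is pressed down, hard stop at 0.50. Half travel is 0.25 (pad about 28 mm lower, up to 5 mm nearer the dispenser). Springs back when released; pressing the pad takes about 2.5 N to start, 6 N at half, 9 N at the stop
- espresso_cup: bystander: small white espresso cup with handle, 62 x 87 x 51 mm, origin at the centre of its underside
- coffee_jar: bystander: glass coffee jar with brown cap, 66 mm diameter, 110 mm high, origin at the centre of its underside
- tea_box: bystander: green box, 104 x 44 x 74 mm, origin at the centre of its underside
Things that resemble listed ones, but are neither listed nor needed, are in the scene too. There is more than one size of the catch_cup; the job needs the larger.

How it is judged:
On the way, in this order (a step that is already met when the one before it is completed fails the run):
1. the catch cup hangs by its hook on the bar under the spout, let go, lever still up (x of hook in the frame of bar_top between -0.016 and 0.016 m and y of hook in the frame of bar_top between -0.03 and 0.03 m and z of hook in the frame of bar_top between -0.008 and 0.008 m and angle between catch_cup's own z axis and vertical below 0.35 rad and contact force between catch_cup and dispenser_c0 above 0.3 N and contact force between catch_cup and the arm below 0.1 N and contact force between catch_cup and the fingers below 0.1 N and value of joint lever below 0.08 rad), for 0.2 s.
2. the lever is pressed to about half travel (value of joint lever between 0.16 and 0.34 rad), for 0.2 s.
At the end, for the whole second after the job is handed in: Cup hangs at rest on the bar, untouched (hook within 16 mm fore-aft, 30 mm along, 8 mm in height of the bar top's middle, tilt under 0.35 rad), while the robot keeps the pad pressed (over 1 N) at 0.16 to 0.34 rad; bystanders upright, within 30 mm of their start (all of step 2 and x of hook in the frame of bar_top between -0.016 and 0.016 m and y of hook in the frame of bar_top between -0.03 and 0.03 m and z of hook in the frame of bar_top between -0.008 and 0.008 m and angle between catch_cup's own z axis and vertical below 0.35 rad and contact force between catch_cup and dispenser_c0 above 0.3 N and contact force between catch_cup and the arm below 0.1 N and contact force between catch_cup and the fingers below 0.1 N and contact force between any of the fingers, the arm and lever_c2 above 1 N and velocity of joint lever between -0.1 and 0.1 rad/s and linear speed of catch_cup below 0.03 m/s and angle between each of espresso_cup, coffee_jar, tea_box's own z axis and vertical below 0.2 rad and distance of each of espresso_cup, coffee_jar, tea_box from where it was at the start of the episode below 0.03 m); the arm keeps its last pose, push and grip.
It fails at once if the lever is pushed to its stop (beyond 0.46 rad) (value of joint lever above 0.46 rad).
It fails at once if the lever is worked (more than 0.10 rad) while the cup is not on the bar (value of joint lever above 0.1 rad and (horizontal distance between hook and bar_top above 0.05 m or z of hook in the frame of bar_top below -0.03 m or z of hook in the frame of bar_top above 0.03 m)).
It fails at once if the espresso cup is moved by more than 30 mm or tipped (distance of espresso_cup from where it was at the start of the episode above 0.03 m or angle between espresso_cup's own z axis and vertical above 0.3 rad).
It fails at once if the coffee jar is moved by more than 30 mm or tipped (distance of coffee_jar from where it was at the start of the episode above 0.03 m or angle between coffee_jar's own z axis and vertical above 0.3 rad).
It fails at once if the tea box is moved by more than 30 mm or tipped (distance of tea_box from where it was at the start of the episode above 0.03 m or angle between tea_box's own z axis and vertical above 0.3 rad).
It also fails if it takes over 51 s, if anything falls off the work surface, if the arm or the gripper's body presses on something with over 40 N, if the wrist force passes 120 N, or if a joint passes its speed limit or range.

## Working session

There is one attempt and no reset: what is moved stays moved. The work goes in short steps, Python scripts to look and compute and a tool call to move; the robot and the scene stay as the last step left them, time stands still between calls to the robot, and variables do not carry over. Pictures are saved under pics/ and viewed, at most 10 in all, crops included, and the job is handed in when it is done.

Besides the shell and the picture viewer there is one more tool, called after ">>>" as a command line: name --argument value ..., lists and objects as JSON in quotes. servo_tool: Moves the arm, as the interface text tells. Its arguments: {"type":"object","properties":{"series":{"type":"string"},"squeeze":{"type":"number"}},"required":["series"]}

```bash
mkdir -p pics && ls
python3 - <<'E'
from rig import manip, eyes
import cv2
s=manip.get_state();print({k:s[k] for k in('clock','position','ee_rot','width')})
for n in("top","side","wrist"):
    i=eyes.camera_info(n);print(n,i)
    cv2.imwrite(f"pics/{n}0.png",eyes.get_image(n)[:,:,::-1])
E
```

```text
pics
{'clock': 0.0, 'position': array([0.24505325, 0.51957013, 0.23041567]), 'ee_rot': array([-3.20748866e-04,  2.18625195e-01,  9.75808440e-01, -8.99357646e-04]), 'width': 0.0854934921868324}
top {'fx': 489.79733616706295, 'fy': 489.79733616706295, 'cx': 321.59419890147944, 'cy': 201.2585385548616, 'dist': array([-0.14327125,  0.        ,  0.        ,  0.        ,  0.        ]), 'eye': array([-0.36790504, -0.27424995,  1.39277976]), 'orientation': array([-0.26418739,  0.77996961, -0.53516983,  0.18827023])}
side {'fx': 366.67788916548614, 'fy': 366.67788916548614, 'cx': 319.93803841290463, 'cy': 196.22861985050858, 'dist': array([-0.0606229,  0.       ,  0.       ,  0.       ,  0.       ]), 'eye': array([-0.14806289, -0.5919123 ,  0.69682762]), 'orientation': array([-0.45460612,  0.7985705 , -0.34382071,  0.19340567])}
wrist {'fx': 317.90516075087237, 'fy': 317.90516075087237, 'cx': 318.11647750666253, 'cy': 197.9475681244386, 'dist': array([-0.04259877,  0.        ,  0.        ,  0.        ,  0.        ]), 'eye': array([0.18274755, 0.54938627, 0.37425468]), 'orientation': array([0.11626447, 0.83651441, 0.5304813 , 0.07290958])}
```

View pics/top0.png

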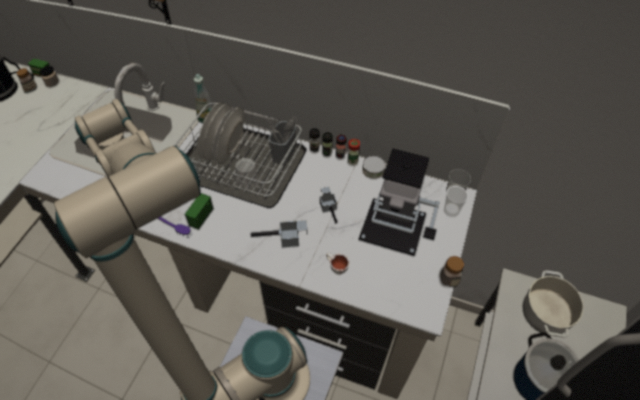

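View pics/side0.png

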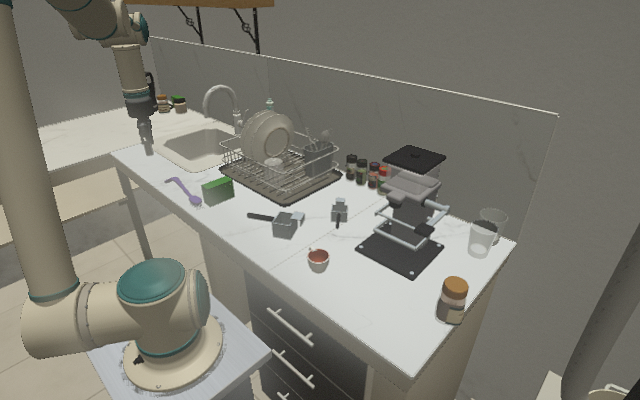

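The top view shows the larger cup at about (290,233) with its handle pointing left, the smaller one at (328,200), and the dispenser at about (400,200). In the side view the larger cup is at about (285,225) and the dispenser at (405,220). Next I'll enlarge these areas.

```bash
cat > h.py <<'E'
import numpy as np, cv2
from scipy.spatial.transform import Rotation as R
from rig import manip, eyes
def rot(q): return R.from_quat([q[1],q[2],q[3],q[0]]).as_matrix()
def K(i): return np.array([[i['fx'],0,i['cx']],[0,i['fy'],i['cy']],[0,0,1.]])
def ray(i,uv):
    p=cv2.undistortPoints(np.array([[uv]],float),K(i),np.array(i['dist']))[0,0]
    d=rot(i['orientation'])@[p[0],p[1],1]; return np.array(i['eye']),d/np.linalg.norm(d)
def onz(i,uv,z):
    e,d=ray(i,uv); return e+d*(z-e[2])/d[2]
def proj(i,P):
    M=rot(i['orientation']).T; t=-M@np.array(i['eye'])
    return cv2.projectPoints(np.atleast_2d(np.array(P,float)),cv2.Rodrigues(M)[0],t,K(i),np.array(i['dist']))[0][:,0]
def tri(a,uva,b,uvb):
    e,d=ray(a,uva);f,g=ray(b,uvb)
    s=np.linalg.lstsq(np.c_[d,-g],f-e,rcond=None)[0]
    p,q=e+s[0]*d,f+s[1]*g; return (p+q)/2,np.linalg.norm(p-q)
E
python3 - <<'E'
from h import *
a=cv2.imread('pics/top0.png')[150:282,240:450];b=cv2.imread('pics/side0.png')[140:290,240:460]
def g(im,x0,y0,s):
    o=cv2.resize(im,None,fx=s,fy=s,interpolation=cv2.INTER_CUBIC)
    for x in range((x0+19)//20*20,x0+im.shape[1],20):
        cv2.line(o,(int((x-x0)*s),0),(int((x-x0)*s),6),(0,0,255),1);cv2.putText(o,str(x),(int((x-x0)*s),16),0,.35,(0,0,255))
    for y in range((y0+19)//20*20,y0+im.shape[0],20):
        cv2.line(o,(0,int((y-y0)*s)),(6,int((y-y0)*s)),(0,0,255),1);cv2.putText(o,str(y),(8,int((y-y0)*s)+4),0,.35,(0,0,255))
    return o
cv2.imwrite('pics/ta.png',g(a,240,150,3.8));cv2.imwrite('pics/sa.png',g(b,240,140,3.6))
for n,pts in(('top',[(290,233),(328,200),(340,263),(454,270),(375,240),(423,250),(200,210)]),('side',[(285,230),(318,265),(453,310)])):
    i=eyes.camera_info(n)
    for p in pts: print(n,p,onz(i,p,0.0 if p[0]>370 else .04).round(3))
E
```

```text
top (290, 233) [0.456 0.137 0.04 ]
top (328, 200) [0.633 0.068 0.04 ]
top (340, 263) [ 0.408 -0.057  0.04 ]
top (454, 270) [ 0.54  -0.412  0.   ]
top (375, 240) [ 0.559 -0.132  0.   ]
top (423, 250) [ 0.579 -0.296 -0.   ]
top (200, 210) [0.43  0.466 0.04 ]
side (285, 230) [0.432 0.109 0.04 ]
side (318, 265) [ 0.386 -0.074  0.04 ]
side (453, 310) [ 0.526 -0.4    0.   ]
```

View pics/ta.png

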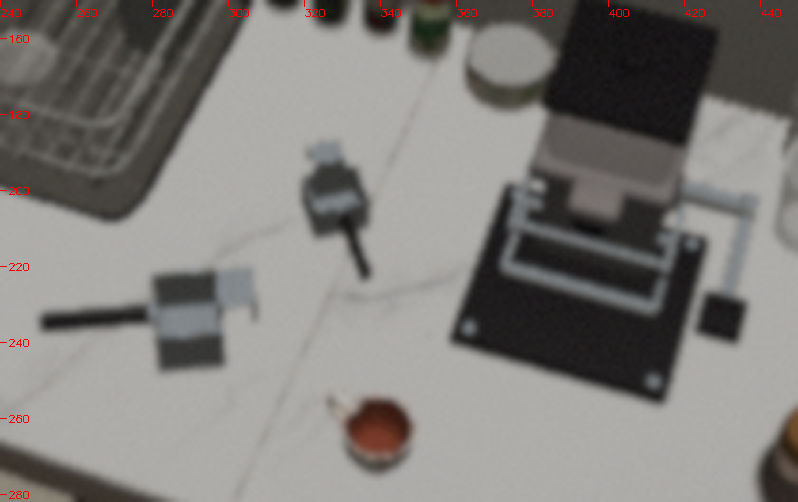

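View pics/sa.png

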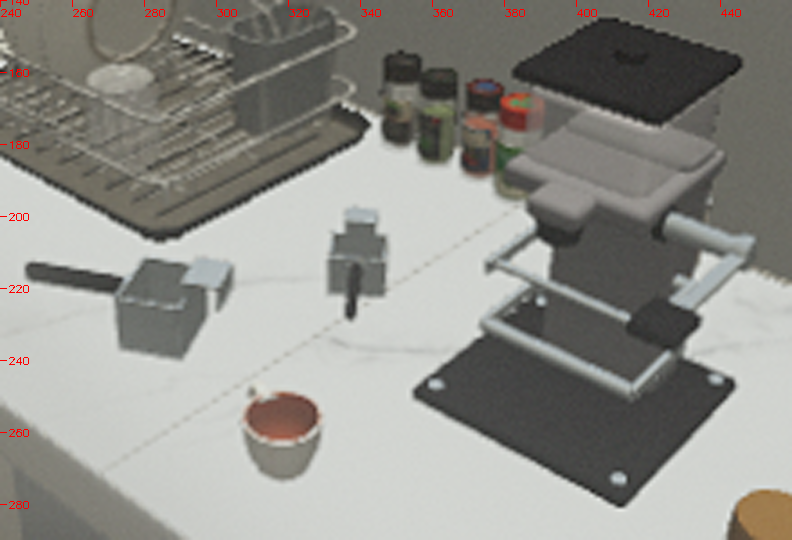

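Run:
```python
from h import *
T=eyes.camera_info('top');S=eyes.camera_info('side')
t=lambda x,y:(x/3.8+240-.37,y/3.8+150-.37)
s=lambda x,y:(x/3.6+240-.36,y/3.6+140-.36)
def show(n,i,p,z): print(n,onz(i,p,z).round(4)[:2])
print('pad tri',tri(T,t(722,317),S,s(663,321)))
show('pad T',T,t(722,315),.208);show('pad S',S,s(663,318),.208)
for n,a in(('barL T',(513,219)),('barR T',(668,263))): show(n,T,t(*a),.125)
for n,a in(('barL S',(490,265)),('barR S',(640,308))): show(n,S,s(*a),.125)
for n,a in(('plFL T',(450,341)),('plFR T',(664,403)),('plBR T',(705,238))): show(n,T,t(*a),.008)
for n,a in(('plFL S',(414,392)),('plFR S',(622,505)),('plBR S',(735,384))): show(n,S,s(*a),.008)
print('cup')
for n,a in(('handle tip',(41,320)),('h root',(150,312))): show(n,T,t(*a),.051)
for n,a in(('handle tip S',(27,268)),('h root S',(118,282))): show(n,S,s(*a),.046)
for a in((152,275),(215,270),(222,333),(158,340)): show('rim T',T,t(*a),.055)
for a in((148,260),(118,295),(187,307),):  show('rim S',S,s(*a),.055)
show('hook',T,t(235,270),.073)
for n,i,a in (('hookT',T,[t(217,269),t(252,268),t(255,305),t(217,308)]),('hookS',S,[s(197,257),s(234,260),s(221,284),s(183,277)])):
  for q in a: show(n,i,q,.073)
```

```text
pad tri (array([ 0.50265493, -0.29706128,  0.20755034]), np.float64(0.0001459731024571133))
pad T [ 0.5041 -0.2966]
pad S [ 0.505  -0.2957]
barL T [ 0.5975 -0.1058]
barR T [ 0.6007 -0.2425]
barL S [ 0.5861 -0.1092]
barR S [ 0.6155 -0.2262]
plFL T [ 0.5355 -0.078 ]
plFR T [ 0.5414 -0.2739]
plBR T [ 0.7309 -0.2652]
plFL S [ 0.5391 -0.0774]
plFR S [ 0.5411 -0.2734]
plBR S [ 0.7298 -0.2669]
cup
handle tip [0.3987 0.2541]
h root [0.4411 0.1692]
handle tip S [0.4005 0.2557]
h root S [0.4421 0.1792]
rim T [0.4754 0.1822]
rim T [0.5007 0.1325]
rim T [0.4413 0.1012]
rim T [0.4146 0.1497]
rim S [0.4748 0.1759]
rim S [0.4212 0.1534]
rim S [0.4496 0.0975]
hook [0.4954 0.1108]
hookT [0.4906 0.1258]
hookT [0.5027 0.0978]
hookT [0.4674 0.0808]
hookT [0.4526 0.11  ]
hookS [0.4896 0.127 ]
hookS [0.5082 0.1002]
hookS [0.475 0.082]
hookS [0.4603 0.1129]
```

```bash
cat >> h.py <<'E'
def go(P,yaw):
    "tool-frame shift and turn to TCP P, tool pointing down, tool y at world angle yaw (deg)"
    s=manip.get_state();M=rot(s['ee_rot']);y=np.radians(yaw)
    Y=np.array([np.cos(y),np.sin(y),0]);Z=np.array([0,0,-1.]);G=np.c_[np.cross(Y,Z),Y,Z]
    d=M.T@(np.array(P)-s['position']);w=np.degrees(R.from_matrix(M.T@G).as_rotvec())
    print('t',s['clock'],'pos',s['position'].round(4),'w',round(s['width'],4),'F',np.round(s['contact_force'],1),'| shift',d.round(4),'turn',w.round(2))
E
python3 -c "
from h import *
go([.419,.2155,.14],27.7)"
```

```text
t 0.15 pos [0.2451 0.5197 0.2307] w 0.0851 F [0.5 0.6 0.3] | shift [-0.2871 -0.2009  0.0909] turn [-7.000e-02  1.000e-02  3.704e+01]
```

>>> servo_tool --series "-0.035 -0.025 0.0 0 0 6 0;-0.07 -0.05 0.01 0 0 12 0;-0.105 -0.075 0.02 0 0 18 0;-0.14 -0.1 0.03 0 0 24 0;-0.175 -0.125 0.045 0 0 31 0"

```text
clock: 0.65
position: [0.3511, 0.3311, 0.1864]
ee_rot: [0.0, 0.473, 0.881, 0.001]
contact_force: [1.0, 0.1, -0.2]
width: 0.0855
gripper_force: 0.0
```

```bash
python3 -c "
from h import *
go([.419,.2155,.14],27.7)"
```

```text
t 0.65 pos [0.3511 0.3311 0.1864] w 0.0855 F [ 1.   0.1 -0.2] | shift [-0.1339 -0.0073  0.0463] turn [ 0.1  -0.    5.81]
```

>>> servo_tool --series "-0.035 -0.002 0.015 0 0 3 0;-0.07 -0.004 0.03 0 0 6 0;-0.105 -0.006 0.04 0 0 6 0;-0.134 -0.007 0.046 0 0 6 0;-0.134 -0.007 0.046 0 0 6 0"

```text
clock: 1.15
position: [0.4199, 0.2143, 0.1393]
ee_rot: [-0.0, 0.519, 0.855, -0.001]
contact_force: [-0.4, 1.4, 0.0]
width: 0.0855
gripper_force: 0.0
```

Run:
```python
from h import *
i=eyes.camera_info('wrist');im=eyes.get_image('wrist')[:,:,::-1].copy()
go([.419,.2155,.023],27.7)
c=np.array([.458,.1414]);a=np.radians(-62.3);X=np.array([np.cos(a),np.sin(a)])
for x,z in((-.13,.051),(-.085,.051),(-.03,.051),(0.03,.055)):
    p=proj(i,[*(c+X*x),z])[0];print(p.round(1));cv2.circle(im,tuple(int(v) for v in p),3,(0,0,255),1)
cv2.imwrite('pics/w1.png',im)
```

```text
t 1.2 pos [0.4192 0.2158 0.1397] w 0.0856 F [0.  0.5 0.4] | shift [-0.0002 -0.0002  0.1167] turn [-0.08 -0.02 -0.15]
[317.8 138.8]
[318.  198.8]
[318.2 264.3]
[318.4 329.9]
```

View pics/w1.png

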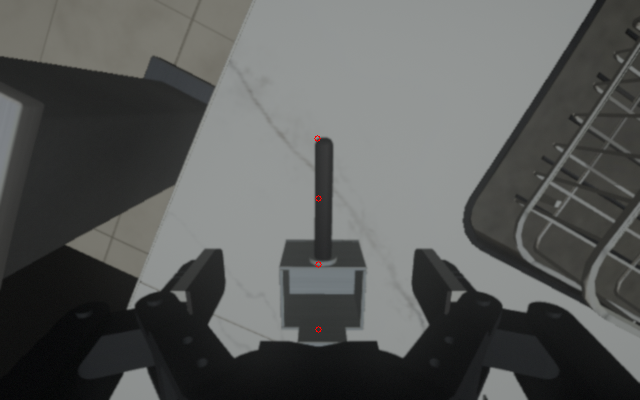

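The handle runs vertically at u≈324, from v≈140 to v≈262. I predicted u≈318, so I'll shift about 4.5 mm along tool +y, then go down and grip.

>>> servo_tool --series "0 0.0045 0.03 0 0 0 0;0 0.0045 0.06 0 0 0 0;0 0.0045 0.09 0 0 0 0;0 0.0045 0.108 0 0 0 0;0 0.0045 0.116 0 0 0 0"

```text
clock: 1.7
position: [0.4212, 0.2197, 0.0228]
ee_rot: [-0.001, 0.517, 0.856, -0.001]
contact_force: [0.2, 0.0, -0.3]
width: 0.0856
gripper_force: 0.0
```

>>> servo_tool --series "0 0 0 0 0 0 1;0 0 0 0 0 0 1;0 0 0 0 0 0 1;0 0 0 0 0 0 1;0 0 0 0 0 0 1" --squeeze 100

```text
clock: 2.2
position: [0.4231, 0.2192, 0.025]
ee_rot: [0.0, 0.517, 0.856, 0.0]
contact_force: [-2.9, -2.0, 3.0]
width: 0.0133
gripper_force: 62.9
```

>>> servo_tool --series "0 0 0 0 0 0 1;0 0 0 0 0 0 1;0 0 0 0 0 0 1;0 0 0 0 0 0 1;0 0 0 0 0 0 1"

```text
clock: 2.7
position: [0.4232, 0.2193, 0.0249]
ee_rot: [0.0, 0.517, 0.856, 0.0]
contact_force: [-1.9, 0.3, 5.9]
width: 0.0122
gripper_force: 97.5
```

Gripped. I'll lift 110 mm.

>>> servo_tool --series "0 0 -0.015 0 0 0 1;0 0 -0.035 0 0 0 1;0 0 -0.06 0 0 0 1;0 0 -0.085 0 0 0 1;0 0 -0.1 0 0 0 1"

```text
clock: 3.2
position: [0.4233, 0.2193, 0.1257]
ee_rot: [0.0, 0.517, 0.856, 0.001]
contact_force: [0.3, 1.1, -1.6]
width: 0.0121
gripper_force: 97.7
```

>>> servo_tool --series "0 0 -0.01 0 0 0 1;0 0 -0.01 0 0 0 1;0 0 -0.01 0 0 0 1"

```text
clock: 3.5
position: [0.4223, 0.2189, 0.1336]
ee_rot: [-0.0, 0.517, 0.856, -0.0]
contact_force: [-0.1, -0.2, -2.7]
width: 0.0125
gripper_force: 97.7
```

Run:
```python
from h import *
go([.36,-.175,.133],91.7)
im=eyes.get_image('side')[:,:,::-1];t=eyes.get_image('top')[:,:,::-1]
cv2.imwrite('pics/l1.png',np.hstack([cv2.resize(im[130:290,190:350],None,fx=2.5,fy=2.5,interpolation=2),cv2.resize(t[160:320,210:370],None,fx=2.5,fy=2.5,interpolation=2)]))
```

```text
t 3.5 pos [0.4223 0.2189 0.1336] w 0.0125 F [-0.1 -0.2 -2.7] | shift [-0.3197 -0.2385  0.0008] turn [-5.000e-02 -6.000e-02 -6.396e+01]
```

View pics/l1.png

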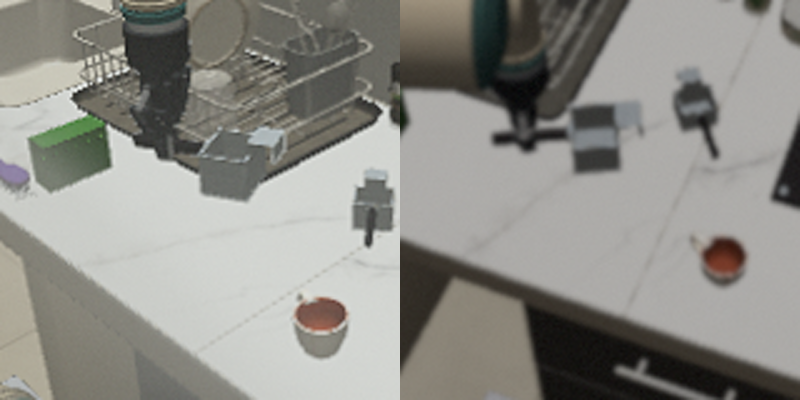

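The cup is held level, with no visible pitch. I'll carry it toward the dispenser, turning it on the way.

>>> servo_tool --series "-0.03 -0.022 0 0 0 -5 1;-0.062 -0.046 0 0 0 -11 1;-0.095 -0.071 0 0 0 -18 1;-0.128 -0.096 0 0 0 -25 1;-0.16 -0.119 0 0 0 -32 1"

```text
clock: 4.1
position: [0.3909, 0.0217, 0.1334]
ee_rot: [-0.001, 0.26, 0.966, -0.0]
contact_force: [0.3, -0.3, -2.1]
width: 0.0126
gripper_force: 97.9
```

```bash
python3 -c "
from h import *
go([.36,-.175,.133],91.7)"
```

```text
t 4.1 pos [0.3909 0.0217 0.1334] w 0.0126 F [ 0.3 -0.3 -2.1] | shift [-0.072  -0.1857  0.0005] turn [-3.000e-02 -1.200e-01 -3.182e+01]
```

>>> servo_tool --series "-0.014 -0.037 0 0 0 -7 1;-0.029 -0.074 0 0 0 -14 1;-0.043 -0.112 0 0 0 -21 1;-0.058 -0.15 0 0 0 -27 1;-0.072 -0.186 0.0 0 0 -32 1"

```text
clock: 4.6
position: [0.3589, -0.1752, 0.1335]
ee_rot: [-0.001, -0.016, 1.0, 0.0]
contact_force: [0.6, 0.3, -2.0]
width: 0.0122
gripper_force: 97.9
```

>>> servo_tool --series "0 0 0 0 0 0 1;0 0 0 0 0 0 1;0 0 0 0 0 0 1"

```text
clock: 4.9
position: [0.3594, -0.1726, 0.1336]
ee_rot: [-0.001, -0.014, 1.0, 0.001]
contact_force: [-0.1, 0.5, -2.2]
width: 0.0121
gripper_force: 97.9
```

Run:
```python
from h import *
go([.36,-.175,.133],91.7)
P=manip.get_state()['position']
im=eyes.get_image('side')[:,:,::-1].copy();t=eyes.get_image('top')[:,:,::-1].copy()
def crop(im,x0,y0,w,h,s):
    o=cv2.resize(im[y0:y0+h,x0:x0+w],None,fx=s,fy=s,interpolation=2)
    for x in range((x0+19)//20*20,x0+w,20): cv2.putText(o,str(x),(int((x-x0)*s),10),0,.35,(0,0,255))
    for y in range((y0+19)//20*20,y0+h,20): cv2.putText(o,str(y),(0,int((y-y0)*s)+4),0,.35,(0,0,255))
    return o
cv2.imwrite('pics/m1.png',np.vstack([crop(im,290,150,180,84,3.4),crop(t,310,150,180,84,3.4)]))
```

```text
t 4.9 pos [ 0.3594 -0.1726  0.1336] w 0.0121 F [-0.1  0.5 -2.2] | shift [-0.0005 -0.0025  0.0006] turn [ 0.11 -0.1  -0.14]
```

View pics/m1.png

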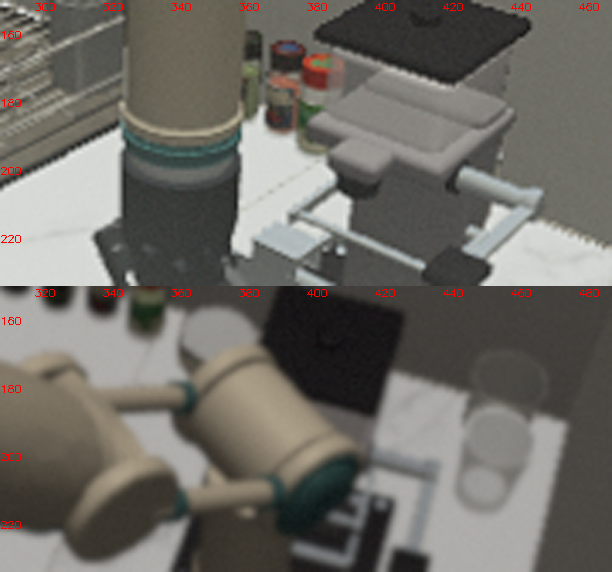

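The side view shows the hook's top plate centred at about (376,221), just in front of the bar's left end at (378,213). I'll work out its position.

Run:
```python
from h import *
S=eyes.camera_info('side')
s=lambda x,y:(x/3.4+290-.35,y/3.4+150-.35)
for a in((253,240),(290,221),(333,240),(297,261),(293,241)): print(onz(S,s(*a),.1817).round(4))
print('bar ends S',onz(S,s(293,214),.125),onz(S,s(425,266),.125))
P=manip.get_state()['position'];print(P)
cv2.imwrite('pics/w2.png',eyes.get_image('wrist')[:,:,::-1])
W=eyes.camera_info('wrist')
for q in([.596,-.1745,.125],[.596-.002,-.1065,.125],[.598,-.2425,.125]):print('bar in wrist',proj(W,q)[0].round(0))
for x,y in((30,20),(30,-20),(60,20),(60,-20)):print('hook in wrist',proj(W,[P[0]+.085+x/1000,P[1]+.003+y/1000,.1817])[0].round(0))
```

```text
[ 0.468  -0.1545  0.1817]
[ 0.5067 -0.1594  0.1817]
[ 0.5078 -0.1971  0.1817]
[ 0.4685 -0.1935  0.1817]
[ 0.4869 -0.1766  0.1817]
bar ends S [ 0.58898157 -0.1073527   0.125     ] [ 0.59952536 -0.2272068   0.125     ]
[ 0.3598332  -0.17234554  0.13390696]
bar in wrist [306. 528.]
bar in wrist [395. 527.]
bar in wrist [217. 527.]
hook in wrist [360. 519.]
hook in wrist [275. 517.]
hook in wrist [355. 555.]
hook in wrist [276. 553.]
```

View pics/w2.png

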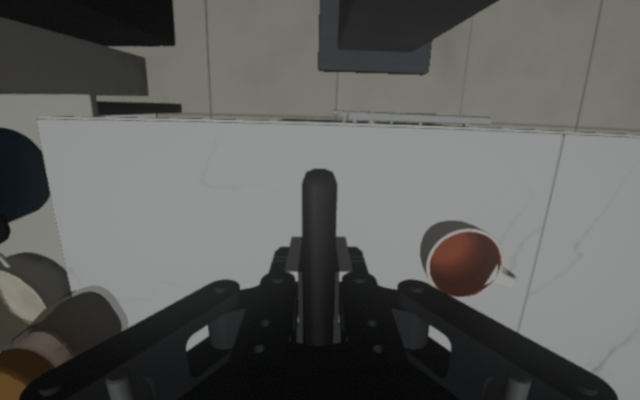

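The handle is straight in the grip at u≈319, and the espresso cup at (463,262) is clear of it. I'll go forward over the bar at a slightly lower height.

>>> servo_tool --series "-0.01 0 0.007 0 0 0 1;-0.03 0 0.014 0 0 0 1;-0.055 0 0.014 0 0 0 1;-0.08 0 0.014 0 0 0 1;-0.1 0 0.014 0 0 0 1"

```text
clock: 5.55
position: [0.4624, -0.1702, 0.1197]
ee_rot: [0.0, -0.014, 1.0, 0.0]
contact_force: [1.0, 0.4, -1.0]
width: 0.0121
gripper_force: 97.9
```

>>> servo_tool --series "-0.009 0 0 0 0 0 1;-0.009 0 0 0 0 0 1;-0.009 0 0 0 0 0 1"

```text
clock: 5.85
position: [0.4681, -0.17, 0.1197]
ee_rot: [-0.001, -0.014, 1.0, 0.0]
contact_force: [0.5, 0.2, -0.9]
width: 0.012
gripper_force: 97.9
```

Run:
```python
from h import *
go([.469,-.175,.12],91.7)
im=eyes.get_image('side')[:,:,::-1]
cv2.imwrite('pics/m2.png',cv2.resize(im[160:270,330:470],None,fx=5.4,fy=5.4,interpolation=2))
```

```text
t 5.85 pos [ 0.4681 -0.17    0.1197] w 0.012 F [ 0.5  0.2 -0.9] | shift [-0.0008 -0.005  -0.0003] turn [ 0.05 -0.11 -0.09]
```

View pics/m2.png

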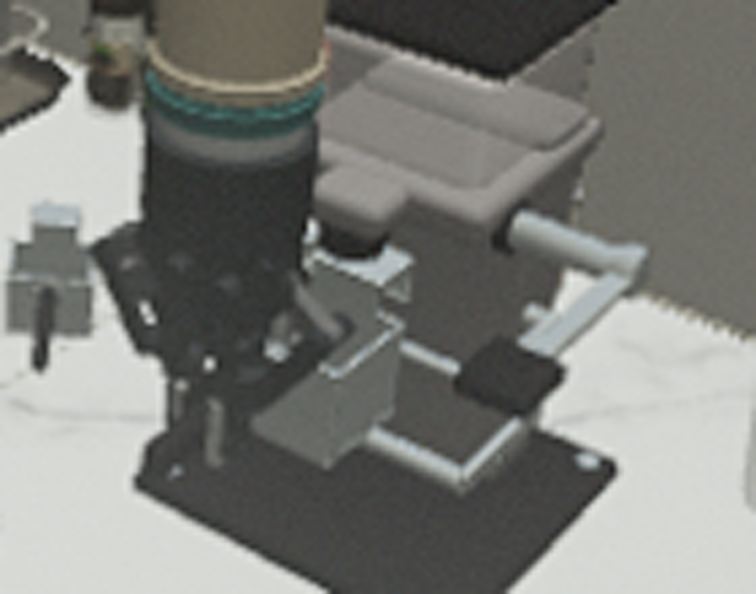

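The hook passes under the spout and its lip is just behind the bar, to the right of centre at about (400,280) in this crop. Next I lower until the lip is just below the bar's top.

>>> servo_tool --series "0 0.0 0.005 0 0 0 1;0 -0.002 0.01 0 0 0 1;0 -0.002 0.015 0 0 0 1;0 -0.002 0.02 0 0 0 1;0 -0.002 0.02 0 0 0 1"

```text
clock: 6.4
position: [0.4683, -0.1725, 0.0993]
ee_rot: [-0.001, -0.013, 1.0, 0.001]
contact_force: [-0.7, -0.3, -1.8]
width: 0.0122
gripper_force: 97.9
```

>>> servo_tool --series "0.002 0 0 0 0 0 1;0.004 0 0 0 0 0 1;0.006 0 0 0 0 0 1;0.006 0 0 0 0 0 1"

```text
clock: 6.8
position: [0.4628, -0.1729, 0.1005]
ee_rot: [0.0, -0.014, 1.0, 0.0]
contact_force: [-0.3, 0.2, -1.5]
width: 0.012
gripper_force: 97.9
```

No lip contact yet, and no landing either. I'll keep pulling back in small steps to find the bar.

>>> servo_tool --series "0.0015 0 0 0 0 0 1;0.003 0 0 0 0 0 1;0.003 0 0 0 0 0 1;0.003 0 0 0 0 0 1"

```text
clock: 7.2
position: [0.4613, -0.1734, 0.1008]
ee_rot: [0.001, -0.014, 1.0, -0.0]
contact_force: [3.4, 0.1, -1.8]
width: 0.0118
gripper_force: 97.9
```

>>> servo_tool --series "0.0015 0 0 0 0 0 1;0.003 0 0 0 0 0 1;0.003 0 0 0 0 0 1;0.003 0 0 0 0 0 1"

```text
clock: 7.6
position: [0.4601, -0.1739, 0.1014]
ee_rot: [0.003, -0.013, 1.0, -0.001]
contact_force: [5.3, -0.2, 1.0]
width: 0.0123
gripper_force: 98.2
```

The lip touches the bar at a TCP x of about 0.461. I'll go 5 mm forward of that and lower onto the bar.

>>> servo_tool --series "-0.004 0 0 0 0 0 1;-0.008 0 0 0 0 0 1;-0.009 0 0 0 0 0 1;-0.009 0 0.005 0 0 0 1;-0.009 0 0.01 0 0 0 1"

```text
clock: 8.1
position: [0.4654, -0.1726, 0.0895]
ee_rot: [-0.001, -0.014, 1.0, 0.0]
contact_force: [0.6, 0.2, -2.0]
width: 0.0125
gripper_force: 98.0
```

>>> servo_tool --series "0 0 0.004 0 0 0 1;0 0 0.007 0 0 0 1;0 0 0.009 0 0 0 1;0 0 0.009 0 0 0 1"

```text
clock: 8.5
position: [0.4659, -0.1727, 0.0809]
ee_rot: [-0.0, -0.014, 1.0, 0.0]
contact_force: [-1.3, -0.2, -1.8]
width: 0.012
gripper_force: 98.0
```

>>> servo_tool --series "0 0 0.001 0 0 0 1;0 0 0.002 0 0 0 1;0 0 0.003 0 0 0 1;0 0 0.003 0 0 0 1"

```text
clock: 8.9
position: [0.4667, -0.173, 0.0788]
ee_rot: [0.001, -0.014, 1.0, -0.0]
contact_force: [-1.1, 0.3, 2.4]
width: 0.0123
gripper_force: 98.4
```

The hook rests on the bar, with the vertical load now on the bar. I'll open partway.

>>> servo_tool --series "0 0 0 0 0 0 0.8;0 0 0 0 0 0 0.75;0 0 0 0 0 0 0.7;0 0 0 0 0 0 0.6;0 0 0 0 0 0 0.5" --squeeze 20

```text
clock: 9.4
position: [0.4661, -0.1728, 0.0782]
ee_rot: [-0.0, -0.014, 1.0, 0.0]
contact_force: [0.1, -0.2, 0.5]
width: 0.0428
gripper_force: 0.0
```

>>> servo_tool --series "0 0 0 0 0 0 0.4;0 0 0 0 0 0 0.4;0 0 -0.005 0 0 0 0.4;0 0 -0.015 0 0 0 0.4;0 0 -0.03 0 0 0 0.4"

```text
clock: 9.9
position: [0.4657, -0.1726, 0.1087]
ee_rot: [-0.001, -0.014, 1.0, 0.0]
contact_force: [0.1, 0.4, 0.1]
width: 0.0515
gripper_force: 0.0
```

>>> servo_tool --series "0 0 -0.03 0 0 0 0.4;0.01 0 -0.07 0 0 0 0.4;0.02 0 -0.11 0 0 0 0.4;0.03 0 -0.14 0 0 0 0.4;0.03 0 -0.14 0 0 0 0.4"

```text
clock: 10.4
position: [0.4375, -0.1749, 0.2538]
ee_rot: [0.004, -0.013, 1.0, -0.003]
contact_force: [-0.1, 0.1, -0.6]
width: 0.0514
gripper_force: 0.0
```

Run:
```python
from h import *
go([.5035,-.297,.26],91.7)
im=eyes.get_image('side')[:,:,::-1];
cv2.imwrite('pics/m3.png',cv2.resize(im[160:270,330:470],None,fx=5.4,fy=5.4,interpolation=2))
```

```text
t 10.4 pos [ 0.4375 -0.1749  0.2538] w 0.0514 F [-0.1  0.1 -0.6] | shift [-0.0627 -0.1239 -0.0049] turn [-0.32  0.5  -0.16]
```

View pics/m3.png

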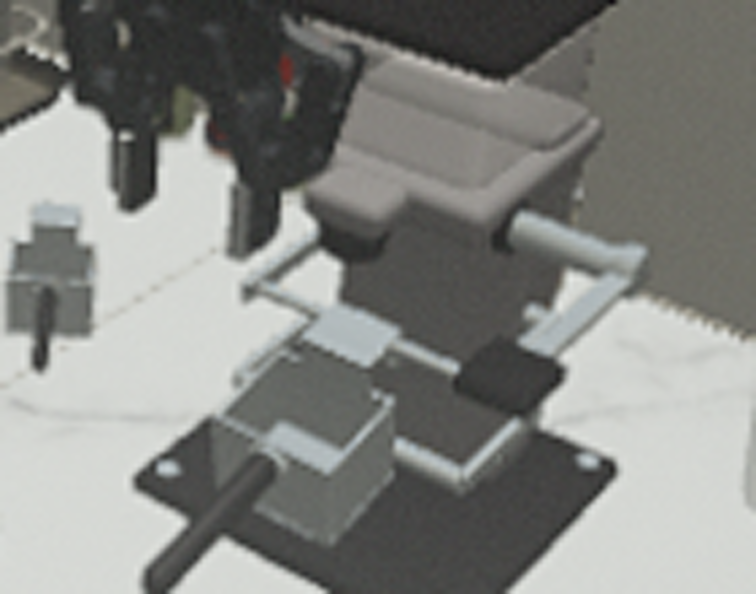

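The cup hangs centred on the bar with its nose slightly down; the hook plate is at about (352,333) in the crop and the bar at (420,355). Next I close the fingers and move above the press pad.

>>> servo_tool --series "-0.012 -0.03 -0.01 0 0 0 1;-0.025 -0.06 -0.01 0 0 0 1;-0.04 -0.09 -0.01 0 0 0 1;-0.055 -0.115 -0.01 0 0 0 1;-0.062 -0.124 -0.005 0 0 0 1"

```text
clock: 10.95
position: [0.5027, -0.2981, 0.2518]
ee_rot: [-0.0, -0.013, 1.0, -0.0]
contact_force: [0.2, -0.8, 0.7]
width: 0.0001
gripper_force: 0.0
```

>>> servo_tool --series "0 0 0 0 0 0 1;0 0 0 0 0 0 1;0 0 0 0 0 0 1;0 0 0 0 0 0 1"

```text
clock: 11.35
position: [0.501, -0.2948, 0.2537]
ee_rot: [0.0, -0.014, 1.0, 0.0]
contact_force: [0.0, -0.3, 0.0]
width: 0.0002
gripper_force: 0.0
```

```bash
python3 -c "
from h import *
go([.5035,-.297,.215],91.7)"
```

```text
t 11.35 pos [ 0.501  -0.2948  0.2537] w 0.0002 F [ 0.  -0.3  0. ] | shift [-0.0024 -0.0023  0.0387] turn [ 0.01  0.01 -0.09]
```

>>> servo_tool --series "-0.002 -0.002 0.01 0 0 0 1;-0.002 -0.002 0.02 0 0 0 1;-0.002 -0.002 0.03 0 0 0 1;-0.002 -0.002 0.04 0 0 0 1;-0.002 -0.002 0.046 0 0 0 1"

```text
clock: 11.85
position: [0.5028, -0.2974, 0.2057]
ee_rot: [-0.001, -0.014, 1.0, 0.001]
contact_force: [-2.5, 1.1, 1.8]
width: 0.0
gripper_force: 1.5
```

>>> servo_tool --series "0 0 0.004 0 0 0 1;0 0 0.008 0 0 0 1;0 0 0.012 0 0 0 1;0 0 0.012 0 0 0 1"

```text
clock: 12.25
position: [0.5031, -0.2976, 0.195]
ee_rot: [-0.0, -0.014, 1.0, 0.0]
contact_force: [-3.0, 1.3, 3.1]
width: 0.0004
gripper_force: 2.0
```

>>> servo_tool --series "0 0 0.004 0 0 0 1;0 0 0.008 0 0 0 1;0 0 0.012 0 0 0 1;0 0 0.015 0 0 0 1;0 0 0.015 0 0 0 1"

```text
clock: 12.75
position: [0.5049, -0.2979, 0.1804]
ee_rot: [0.002, -0.014, 1.0, -0.0]
contact_force: [-0.3, 2.4, 5.2]
width: 0.0001
gripper_force: 2.7
```

>>> servo_tool --series "0 0 0 0 0 0 1;0 0 0 0 0 0 1;0 0 0 0 0 0 1;0 0 0 0 0 0 1;0 0 0 0 0 0 1"

```text
clock: 13.25
position: [0.5048, -0.2979, 0.1807]
ee_rot: [0.001, -0.014, 1.0, -0.0]
contact_force: [0.6, 2.4, 5.0]
width: 0.0001
gripper_force: 2.7
```

Run:
```python
from h import *
go([.5035,-.297,.18],91.7)
# cup unchanged since release? (compare cup window, side camera) 
a=cv2.imread('pics/m3.png');im=eyes.get_image('side')[:,:,::-1]
b=cv2.resize(im[160:270,330:470],None,fx=5.4,fy=5.4,interpolation=2)
print(np.abs(a.astype(int)-b)[310:590,150:395].mean())
```

```text
t 13.25 pos [ 0.5048 -0.2979  0.1807] w 0.0001 F [0.6 2.4 5. ] | shift [0.0013 0.0009 0.0007] turn [-0.02  0.17 -0.14]
1.4659766763848396
```

The pad is about 27 mm down at roughly 5.5 N, steady, and the cup hasn't moved. I'm handing it in.

```bash
python3 -c "
from rig import manip
print(manip.sign_off())"
```

```text
the job is handed in; nothing more can be done
None
```

The catch cup hangs by its hook under the spout and is let go, and the arm holds the lever at about half travel (pad about 27 mm down, roughly 5.5 N); the job is handed in, but no verdict came back.

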